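Set the step attenuator by clicks and lock it

TASK

Set the step attenuator on the bench to five and lock it: wind its knob back anticlockwise until it rests against the zero stop, without forcing the stop, then turn it clockwise exactly five clicks of the dial and let go. Then push the lock pin down until it is fully home; push it only at the fifth click, for at any other it lands on the index disc and must not be forced.

Things in the scene. Friction and masses are not known exactly. Their poses are not given: they have to be found in the camera images.
- attenuator: Step attenuator, fixed to the bench: grey box 110 x 184 x 45 mm with an aluminium top plate, a black knob on one half of its top and a steel lock pin on the other. Origin under its centre on the bench; its y axis runs from the lock pin towards the knob, z up. Two coaxial sockets at its back (+x).
- knob_grip (a point): Centre of the knob's bar grip, on the dial axis, 75 mm above the bench. Black knob: round skirt 48 mm across (top 8 mm above the plate), bar 46 mm long (this point's x axis), 14 mm wide (y), top 41 mm above the plate; it turns about z (up). It drives a hidden click disc through loose play: on reversal it turns idly by an unknown 10 to 58 degrees, so its angle does not tell the setting.
- dial_axis (a point): Where the dial axis meets the top plate, 45 mm above the bench. Under it is the hidden disc: clicks 15 degrees apart, numbered 0 to 9 clockwise, at 2 to 4 to begin with. Each click, either way: over about 8 degrees of knob the torque climbs to 0.17 to 0.3 N m, then drops suddenly to nearly nothing as the disc snaps ahead by itself into its next rest; 3 to 8 degrees on it climbs again.
- zero_stop: Zero stop: a sprung pin 8 mm across hidden in the box, 30 mm from the dial axis (origin at its centre). It halts the disc anticlockwise (seen from above) just before its rest 0. Felt as a torque that climbs past 0.42 N m without a drop; overloaded at 25 N (knob torque about 0.75 N m). Count from here: the first drop on turning clockwise is click one.
- lock_pin: The steel lock pin; origin on its axis at the height of the top plate when up, z up. Its tip, hidden in the box, enters the hole of the index disc at click five, and is forced if it presses on the disc with over 4 N at another click.
- lock_travel (a joint): Lock pin travel in m: 0 up, 0.009 fully home. It slides down with about 2.5 N of friction and stays where it is left (no spring). It goes home only with the disc at click five; elsewhere its tip lands on the index disc after some 3.5 mm.
- lock_pin_top (a point): Centre of the top face of the lock pin, a round steel head 18 mm across, 83 mm from the dial axis towards the box's -y end; the face stands 18 mm above the plate (63 mm above the bench) when up and 9 mm when home. z up.
- tape_elec: Bystander: roll of black tape, 57 x 54 x 19 mm, loose. Origin under its centre.
- petri_0: Bystander: clear petri dish 55 mm across, 13 mm high, loose. Origin under its centre.

How it is judged:
By the outcome, as a careful person would: the job done as asked, in the order asked, and still so for the second after the job is handed in, with the robot touching nothing.
It also fails if it takes over 64 s, if anything falls off the work surface, if the arm or the gripper's body presses on something with over 40 N, if the wrist force passes 120 N, or if a joint passes its speed limit or range.

ROBOT

A 7-joint arm with a two-finger parallel gripper is mounted at the origin on a cart in front of the work surface, level with it; the furniture and walls round the work are solid. World frame = base frame: x ahead of the robot, y to its left, z up, the work surface at z = 0. Lengths are in mm, angles in rad, forces in N, time in s.
With the tool pointing down it reaches from about 400 to 850 mm from the base axis. Payload 4.5 kg.
Tool frame: the origin (TCP) lies at the very end of the fingers, on their centre line; the grasp point (between the pads) lies 19 mm behind it; z points along the fingers, y is the line along which they close (so a half turn about z gives the same grasp; the last joint's range is limited). The gripper opens to 85 mm and grips with 20 to 120 N. Pads are 22 mm wide; open, the fingers measure 114 mm over their backs; the gripper's body (76 mm by 85 mm) begins 54 mm behind the grasp point. The pads swing forward as they close: fully open they stand 13 mm farther back than shut.
Start: joints at [-1.173, 0.689, -0.195, 1.565, 0.157, 0.902, -0.215], TCP at [222.375, 584.126, 231.317] pointing down, gripper open.
Joint ranges: [-3.01, 3.01], [-0.46, 2.08], [-1.47, 1.51], [0.13, 2.56], [-1, 4.14], [0.04, 2.09], [-2.66, 2.66]. Speed limits (rad/s): [2.57, 2.57, 3.14, 3.14, 3.14, 3.14, 3.14].

INTERFACE

Orientations are given as a unit quaternion [w, x, y, z].
In Python, from cell import sense, imaging, job gives the robot as it stands.
- The arm moves only by the tool move_arm, never from a script. Its arguments are lists of equal length, an entry for each row: "delta_pos": the shift along the tool's x, y, z in cm, a list of three; "turn": the turn about the tool's z in degrees. A call has 1 to 12 rows; each row is the pose to reach, as a shift and turn from the pose commanded when the call began, along the tool's axes at that moment; what a row does not reach only later rows make up. A row lasts 1/12 s, in which the tool goes at most 41.7 mm and 7.16 degrees, less where a joint would pass 70% of its speed; a pose out of reach is approached as far as the arm can. A call with a gripper value outside its range is refused whole. "jaw" is the opening, from 0 (shut) to 1 (fully open), set as the call begins (left out, the last holds). The fingers move at their own pace and stop on an object; "newtons" is the grip in N (left out, the last holds). Time passes only in rows, so rows that repeat a pose let the fingers close. It gives the time, the measured TCP pose, the force, the opening and the grip force at its end, in the units of the state.
- sense(): the state, without advancing time (a new reading comes with each control period).
- imaging.read_camera(name): name is "scene" or "side" or "wrist"; returns the picture (420x560x3 uint8, red, green, blue); there is no depth.
- imaging.camera_model(name): a dict with "fovy" (degrees; the focal length in pixels is half the picture's height over the tangent of half this angle, whatever the lens; pixels are square), "cx", "cy" (the principal point, pixels), "k1" (the pictures are not rectified: a ray, as slopes to the right and down, at radius r is drawn at 1 + k1 r^2 times it, then the intrinsics apply), "world_from_camera" (4x4, takes a point from camera to world coordinates). Camera axes: x right, y down, z forward; pixel columns grow to the right and rows downward; lengths in mm; the calibration is good to about 2 mm. A picture is of the moment at which its call begins: read the wrist's pose just before it. camera_model takes no time and is no camera call; for the wrist camera it gives the pose at the moment of the call.
- job.hand_in(): hands the job in; it is judged then, once.
The state is a dict: "time_s": time; "joint_pos": joint angles; "qvel": joint speeds; "joint_efforts": joint torques, N m; "ee_pos": TCP position; "tcp_rot": TCP orientation; "force": force on the tool from outside, world axes, zero at the start; "torque": the same for the moment, N m; "opening": finger opening in mm; "grasp_force": force on a finger pad.
Only numpy, scipy, OpenCV 4.12 (cv2) and the standard library are available. Lean on these libraries where they do the work, as an engineer would, in place of code of your own. Each camera call takes 0.05 s, during which the arm holds its last target. There are 200 camera calls.

## Working session

There is one attempt and no reset: what is moved stays moved. The work goes in short steps, Python scripts to look and compute and a tool call to move; the robot and the scene stay as the last step left them, time stands still between calls to the robot, and variables do not carry over. Pictures are saved under pics/ and viewed, at most 10 in all, crops included, and the job is handed in when it is done.

Besides the shell and the picture viewer there is one more tool, called after "Emit:" in YAML: its name, and indented under it one key for each argument. move_arm: Moves the arm, as the interface text tells. Its arguments: {"type":"object","properties":{"delta_pos":{"type":"array","items":{"type":"array","items":{"type":"number"}}},"turn":{"type":"array","items":{"type":"number"}},"jaw":{"type":"number"},"newtons":{"type":"number"}},"required":["delta_pos","turn"]}

```bash
mkdir -p pics; ls; python3 - <<'E'
from cell import sense, imaging, job
import cv2,numpy as np
s=sense();print({k:np.round(v,3).tolist() for k,v in s.items()})
a=[]
for n in("scene","side","wrist"):
    im=imaging.read_camera(n);cv2.imwrite(f"pics/{n}0.png",im[:,:,::-1])
    m=imaging.camera_model(n);print(n,m["fovy"],m["cx"],m["cy"],m["k1"],np.round(m["world_from_camera"],3).tolist())
E
```

```text
pics
{'time_s': 0.0, 'joint_pos': [-1.173, 0.69, -0.194, 1.566, 0.157, 0.903, -0.215], 'qvel': [-0.001, -0.002, -0.001, -0.0, -0.001, 0.001, 0.0], 'joint_efforts': [0.0, -53.961, -1.267, -15.854, 0.009, 0.01, -0.0], 'ee_pos': [222.217, 583.428, 230.452], 'tcp_rot': [-0.0, 0.181, 0.984, -0.001], 'force': [-0.039, -0.011, 0.191], 'torque': [-0.01, -0.017, 0.027], 'grasp_force': 0.0, 'opening': 85.126}
scene 43.62507380855793 283.04485606259266 206.4555485519967 -0.16581107704917875 [[0.799, -0.27, 0.537, -206.022], [-0.6, -0.32, 0.733, -842.285], [-0.026, -0.908, -0.418, 619.625], [0.0, 0.0, 0.0, 1.0]]
side 45.10797948150805 280.78314899514635 208.63585283064012 -0.10005937195236916 [[-0.873, -0.284, 0.397, -39.797], [-0.487, 0.505, -0.712, 1069.994], [0.002, -0.815, -0.579, 841.932], [0.0, 0.0, 0.0, 1.0]]
wrist 71.74536850494982 277.1773884075983 210.68340885221778 0.006858622758209445 [[0.356, 0.902, 0.245, 161.29], [0.934, -0.343, -0.094, 607.438], [-0.001, 0.262, -0.965, 373.532], [0.0, 0.0, 0.0, 1.0]]
```

View pics/scene0.png

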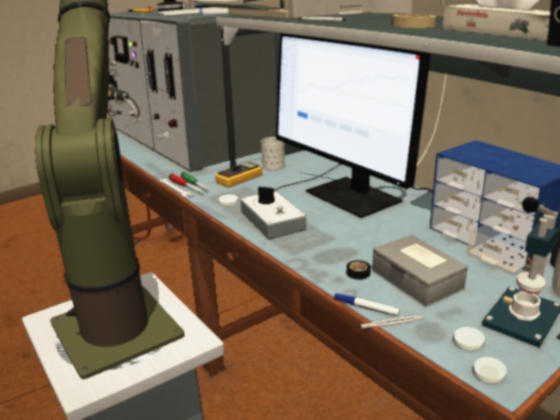

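View pics/side0.png

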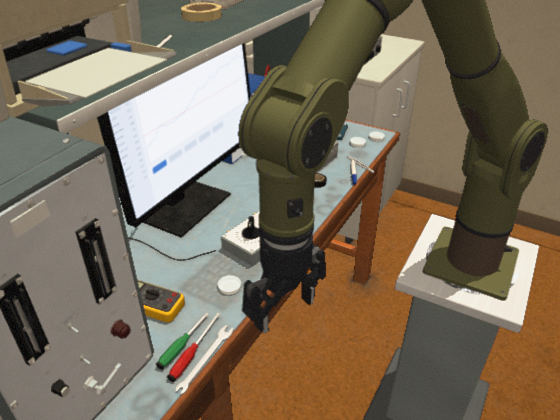

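The scene view shows the attenuator near (273,212), with the knob at about (267,193) and the lock pin at about (281,210). The side view shows it at about (243,237), half hidden by the arm.

```bash
cat > h.py <<'E'
from cell import sense, imaging
import cv2,numpy as np
def ray(m,u,v,H=420):
    f=H/2/np.tan(np.radians(m["fovy"]/2))
    K=np.array([[f,0,m["cx"]],[0,f,m["cy"]],[0,0,1.]])
    p=cv2.undistortPoints(np.array([[[u,v]]],float),K,np.array([m["k1"],0,0,0.]))[0,0]
    T=np.array(m["world_from_camera"]);return T[:3,3],T[:3,:3]@np.array([p[0],p[1],1])
def at_z(m,u,v,z):
    o,d=ray(m,u,v);return o+d*(z-o[2])/d[2]
def proj(m,P):
    T=np.array(m["world_from_camera"]);f=210/np.tan(np.radians(m["fovy"]/2))
    q=T[:3,:3].T@(np.array(P,float)-T[:3,3]);x=q[:2]/q[2];x=x*(1+m["k1"]*(x@x))
    return f*x+[m["cx"],m["cy"]]
E
python3 - <<'E'
from h import *
a=cv2.imread("pics/scene0.png")[170:245,225:325];b=cv2.imread("pics/wrist0.png")
a=cv2.resize(a,(560,420),interpolation=cv2.INTER_CUBIC)
c=np.hstack([a,b]);c=cv2.resize(c,(800,300));cv2.imwrite("pics/m1.png",c)
m=imaging.camera_model("scene")
for u,v,z in((267,188,86),(281,208,63)):print(at_z(m,u,v,z).round(1))
E
```

```text
[517.  213.9  86. ]
[499.5 129.5  63. ]
```

View pics/m1.png

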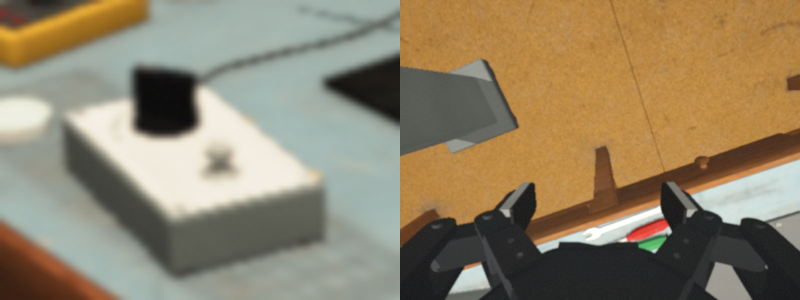

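The enlarged scene crop shows the bar-shaped knob at about (267,188) and the pin head at about (281,208). From these, the knob is at about (517,214) and the pin at about (500,130). They are 86 mm apart against the 83 given, so the fix holds. I'll go over it now for a close look.

Emit:
move_arm:
  delta_pos:
    - [-1,-0.6,0]
    - [-4,-2.5,0]
    - [-7.4,-4.6,0]
    - [-10.8,-6.8,0]
    - [-14.2,-8.9,0]
    - [-17.6,-11,0]
    - [-21,-13.2,0]
    - [-24.4,-15.3,0]
    - [-27.8,-17.5,0]
    - [-31.2,-19.6,0]
    - [-34.6,-21.8,0]
    - [-38,-23.9,0]
  turn: [0,0,0,0,0,0,0,0,0,0,0,0]

```text
time_s: 1.15
ee_pos: [493.2, 222.4, 231.3]
tcp_rot: [-0.0, 0.181, 0.983, -0.0]
force: [0.1, 1.0, 0.5]
opening: 85.3
grasp_force: 0.0
```

Emit:
move_arm:
  delta_pos:
    - [-2,-1.2,0]
    - [-2.7,-1.7,0]
    - [-2.7,-1.7,0]
    - [-2.7,-1.7,0]
    - [-2.7,-1.7,0]
  turn: [0,0,0,0,0]

```text
time_s: 1.57
ee_pos: [510.2, 202.1, 231.3]
tcp_rot: [-0.001, 0.179, 0.984, 0.001]
force: [-0.3, 0.5, -0.9]
opening: 85.6
grasp_force: 0.0
```

```bash
python3 - <<'E'
from h import *
s=sense();m=imaging.camera_model("wrist");im=imaging.read_camera("wrist")[:,:,::-1]
cv2.imwrite("pics/w1.png",im);print(s['ee_pos'],s['tcp_rot'],np.round(s['joint_pos'],3),s['qvel'])
import pickle;pickle.dump(m,open("w1.pkl","wb"))
print(proj(m,[517,214,86]),proj(m,[500,130,63]))
E
```

```text
[510.19203659 202.1208834  231.33158672] [-6.17869208e-04  1.79257489e-01  9.83801813e-01  6.03196114e-04] [-0.304  0.593 -0.255  1.795  0.2    0.779  0.55 ] [-0.01527356 -0.00104528 -0.00236707 -0.00430944  0.00251775  0.00148882
  0.00106429]
[289.79017466 200.7154873 ] [212.33876656 208.11521645]
```

View pics/w1.png

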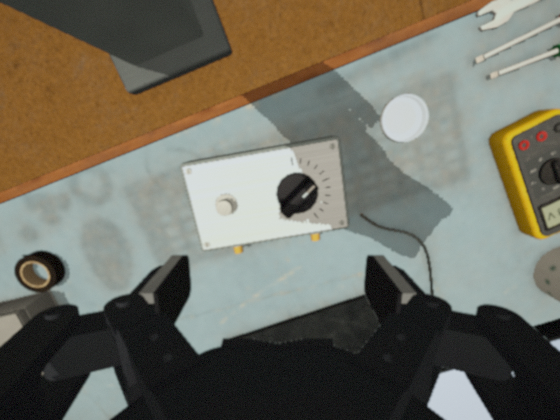

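The wrist view shows the pin head at about (226,204), and the knob at about (297,193) with its bar running from (286,212) to (316,182). I'll rectify the knob-top plane to measure it.

```bash
python3 - <<'E'
from h import *
import pickle;m=pickle.load(open("w1.pkl","rb"));im=cv2.imread("pics/w1.png")
# top-down map at z: columns = world x (470..570), rows = world y 260..160 ; 4px/mm
def rect(z,x0,y0,S=100,k=4):
    n=S*k;out=np.zeros((n,n,2),np.float32)
    for i in range(n):
        for j in range(n): out[i,j]=proj(m,[x0+j/k,y0-i/k,z])
    return cv2.remap(im,out,None,cv2.INTER_CUBIC)
a=rect(86,467,264);b=rect(63,440,185)
for c in(a,b):
    for g in range(0,400,40): c[g,::8]=(0,0,255);c[::8,g]=(0,0,255)
cv2.imwrite("pics/r1.png",np.hstack([a,b]))
g=cv2.cvtColor(rect(63,440,185),cv2.COLOR_BGR2GRAY)
print(at_z(m,226,204,63),at_z(m,297,193,53))
E
```

```text
[501.02886855 145.99393053  63.        ] [519.23830537 223.36639738  53.        ]
```

View pics/r1.png

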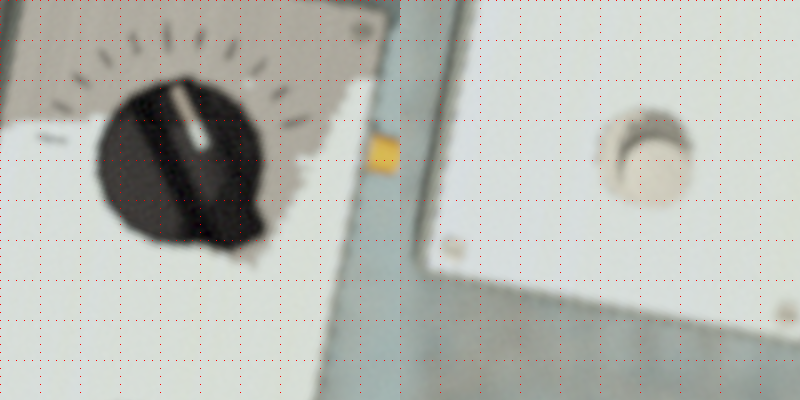

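Rectified, the knob axis is at about (518.5,224) and the pin at about (504,142). They are 83.3 mm apart, as given. The bar points about -64° in the world, so I need a turn of +43°. I'll lower over the knob and check again.

Emit:
move_arm:
  delta_pos:
    - [0,0.3,1]
    - [0,0.6,2]
    - [0,0.9,3]
    - [0,1.2,4]
    - [0,1.5,5]
    - [0,1.8,6.2]
    - [0,2.1,7.2]
    - [0,2.34,8]
    - [0,2.34,8]
    - [0,2.34,8]
  turn: [5,11,17,23,29,35,40,43,43,43]

```text
time_s: 2.45
ee_pos: [518.8, 223.5, 151.1]
tcp_rot: [-0.001, 0.527, 0.85, -0.0]
force: [-0.2, 0.1, 0.3]
opening: 85.3
grasp_force: 0.0
```

```bash
python3 - <<'E'
from h import *
s=sense();m=imaging.camera_model("wrist");im=imaging.read_camera("wrist")[:,:,::-1].copy()
cv2.imwrite("pics/w2.png",im);print(s['ee_pos'],s['tcp_rot'],np.round(s['joint_pos'],3),s['torque'])
import pickle;pickle.dump(m,open("w2.pkl","wb"))
sc=imaging.camera_model("scene");print(proj(sc,[518.5,224,86]),proj(sc,[504,142,63]),at_z(sc,345,200,0),at_z(sc,280,150,100))
x0,y0,k,n=478,264,5,400
mp=np.array([[proj(m,[x0+j/k,y0-i/k,86]) for j in range(n)] for i in range(n)],np.float32)
r=cv2.remap(im,mp,None,cv2.INTER_CUBIC)
d=np.radians(-64);u=np.array([np.cos(d),np.sin(d)]);v=np.array([-u[1],u[0]]);c=np.array([518.5,224])
P=[c+a*23*u+b*7*v for a,b in((1,1),(1,-1),(-1,-1),(-1,1))]
P=[(int((p[0]-x0)*k),int((y0-p[1])*k)) for p in P]
cv2.polylines(r,[np.array(P)],True,(0,0,255),1)
im2=cv2.resize(im,(400,300));o=np.zeros((400,800,3),np.uint8);o[:,:400]=r;o[:300,400:]=im2;cv2.imwrite("pics/r2.png",o)
E
```

```text
[518.83197696 223.5413297  151.12795232] [-5.23058765e-04  5.26772064e-01  8.50006399e-01 -2.03610913e-04] [-0.479  0.719 -0.016  1.83   0.018  0.593 -0.044] [-0.01535972  0.00430131  0.03605586]
[265.25396997 186.74419345] [279.49958851 205.93651335] [753.7509198  164.15105621   0.        ] [705.78800954 409.70299904 100.        ]
```

View pics/r2.png

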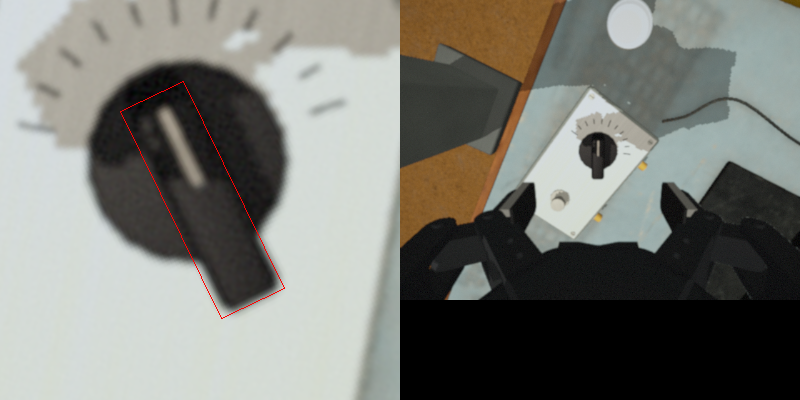

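The bar outline matches within about 1 mm, at around (200,195) in the left panel, and the fingers straddle it squarely. I'll go down and grip.

Emit:
move_arm:
  delta_pos:
    - [0.1,0,1.5]
    - [0.17,0,3.5]
    - [0.17,0,5.5]
    - [0.17,0,7.2]
    - [0.17,0,8.4]
    - [0.17,0,9.0]
    - [0.17,0,9.25]
    - [0.17,0,9.25]
  turn: [0,0,0,0,0,0,0,0]
  jaw: 0.4
  newtons: 45

```text
time_s: 3.17
ee_pos: [519.4, 223.6, 59.0]
tcp_rot: [0.0, 0.529, 0.849, 0.0]
force: [-0.3, 0.3, 1.1]
opening: 34.1
grasp_force: 0.0
```

```bash
cat > r.py <<'E'
from cell import sense
import numpy as np
s=sense();q=s['tcp_rot'];a=2*np.degrees(np.arctan2(q[2],q[1]))-90
print("t%.2f p%s yaw%.2f F%s T%s op%.1f g%.0f j7 %.2f"%(s['time_s'],np.round(s['ee_pos'],1),a%360,np.round(s['force'],1),np.round(s['torque'],3),s['opening'],s['grasp_force'],s['joint_pos'][6]))
E
python3 r.py
```

```text
t3.17 p[519.4 223.6  59. ] yaw26.18 F[-0.3  0.3  1.1] T[ 0.033 -0.02  -0.009] op34.1 g0 j7 -0.05
```

Emit:
move_arm:
  delta_pos:
    - [0,0,0]
    - [0,0,0]
    - [0,0,0]
    - [0,0,0]
    - [0,0,0]
    - [0,0,0]
  turn: [0,0,0,0,0,0]
  jaw: 0

```text
time_s: 3.67
ee_pos: [518.8, 223.2, 59.8]
tcp_rot: [-0.0, 0.529, 0.849, -0.0]
force: [-2.7, -1.0, 5.9]
opening: 12.9
grasp_force: 47.0
```

```bash
python3 r.py
```

```text
t3.67 p[518.8 223.2  59.8] yaw26.15 F[-2.7 -1.   5.9] T[-0.263  0.525  0.027] op12.9 g47 j7 -0.05
```

Emit:
move_arm:
  delta_pos:
    - [0,0,0]
    - [0,0,0]
    - [0,0,0]
  turn: [-4,-8,-8]

```text
time_s: 3.92
ee_pos: [518.8, 223.2, 59.9]
tcp_rot: [-0.0, 0.467, 0.884, -0.0]
force: [-3.0, -1.3, 6.6]
opening: 13.0
grasp_force: 47.1
```

```bash
python3 r.py
```

```text
t3.92 p[518.8 223.2  59.9] yaw34.32 F[-3.  -1.3  6.6] T[-0.16   0.621  0.038] op13.0 g47 j7 0.03
```

Emit:
move_arm:
  delta_pos:
    - [0,0,0]
    - [0,0,0]
  turn: [-4,-4]

```text
time_s: 4.08
ee_pos: [518.8, 223.1, 59.9]
tcp_rot: [-0.0, 0.436, 0.9, -0.0]
force: [-2.6, -1.7, 5.5]
opening: 13.4
grasp_force: 47.1
```

```bash
python3 r.py
```

```text
t4.08 p[518.8 223.1  59.9] yaw38.28 F[-2.6 -1.7  5.5] T[-0.325  0.636 -0.121] op13.4 g47 j7 0.07
```

Emit:
move_arm:
  delta_pos:
    - [0,0,0]
    - [0,0,0]
  turn: [-4,-4]

```text
time_s: 4.25
ee_pos: [518.7, 223.1, 59.8]
tcp_rot: [-0.0, 0.405, 0.914, -0.0]
force: [-2.6, -1.5, 6.6]
opening: 13.4
grasp_force: 47.1
```

```bash
python3 r.py
```

```text
t4.25 p[518.7 223.1  59.8] yaw42.26 F[-2.6 -1.5  6.6] T[-0.294  0.71  -0.164] op13.4 g47 j7 0.11
```

Emit:
move_arm:
  delta_pos:
    - [0,0,0]
    - [0,0,0]
  turn: [-4,-4]

```text
time_s: 4.42
ee_pos: [518.7, 223.1, 59.8]
tcp_rot: [-0.0, 0.372, 0.928, -0.0]
force: [-3.1, -2.0, 6.8]
opening: 13.1
grasp_force: 47.1
```

```bash
python3 r.py
```

```text
t4.42 p[518.7 223.1  59.8] yaw46.30 F[-3.1 -2.   6.8] T[-0.295  0.619 -0.016] op13.1 g47 j7 0.16
```

Emit:
move_arm:
  delta_pos:
    - [0,0,0]
    - [0,0,0]
  turn: [-4,-4]

```text
time_s: 4.58
ee_pos: [518.7, 223.1, 59.9]
tcp_rot: [-0.0, 0.34, 0.941, -0.0]
force: [-4.2, -1.0, 7.4]
opening: 13.1
grasp_force: 47.1
```

```bash
python3 r.py
```

```text
t4.58 p[518.7 223.1  59.9] yaw50.31 F[-4.2 -1.   7.4] T[-0.256  0.625 -0.014] op13.1 g47 j7 0.20
```

Emit:
move_arm:
  delta_pos:
    - [0,0,0]
    - [0,0,0]
  turn: [-3,-3]

```text
time_s: 4.75
ee_pos: [518.7, 223.1, 59.8]
tcp_rot: [-0.0, 0.315, 0.949, -0.0]
force: [-2.9, -1.3, 6.9]
opening: 13.2
grasp_force: 47.1
```

```bash
python3 r.py
```

```text
t4.75 p[518.7 223.1  59.8] yaw53.23 F[-2.9 -1.3  6.9] T[-0.295  0.671 -0.144] op13.2 g47 j7 0.23
```

Emit:
move_arm:
  delta_pos:
    - [0,0,0]
    - [0,0,0]
  turn: [-2,-2]

```text
time_s: 4.92
ee_pos: [518.7, 223.0, 59.8]
tcp_rot: [-0.0, 0.299, 0.954, -0.0]
force: [-2.9, -1.8, 6.9]
opening: 13.3
grasp_force: 47.1
```

```bash
python3 r.py
```

```text
t4.92 p[518.7 223.   59.8] yaw55.17 F[-2.9 -1.8  6.9] T[-0.251  0.737 -0.183] op13.3 g47 j7 0.25
```

Emit:
move_arm:
  delta_pos:
    - [0,0,0]
    - [0,0,0]
  turn: [-2,-2]

```text
time_s: 5.08
ee_pos: [518.7, 223.0, 59.8]
tcp_rot: [-0.0, 0.283, 0.959, -0.0]
force: [-2.5, -1.0, 7.1]
opening: 13.2
grasp_force: 47.2
```

```bash
python3 r.py
```

```text
t5.08 p[518.7 223.   59.8] yaw57.17 F[-2.5 -1.   7.1] T[-0.18   0.693 -0.204] op13.2 g47 j7 0.27
```

Emit:
move_arm:
  delta_pos:
    - [0,0,0]
    - [0,0,0]
  turn: [-2,-2]

```text
time_s: 5.25
ee_pos: [518.7, 223.1, 59.9]
tcp_rot: [-0.0, 0.265, 0.964, -0.0]
force: [-2.6, -1.2, 7.3]
opening: 13.1
grasp_force: 47.2
```

```bash
python3 r.py
```

```text
t5.25 p[518.7 223.1  59.9] yaw59.21 F[-2.6 -1.2  7.3] T[-0.275  0.685 -0.016] op13.1 g47 j7 0.29
```

Emit:
move_arm:
  delta_pos:
    - [0,0,0]
    - [0,0,0]
  turn: [-2,-2]

```text
time_s: 5.42
ee_pos: [518.7, 223.1, 59.8]
tcp_rot: [-0.0, 0.248, 0.969, -0.0]
force: [-3.5, -1.9, 7.4]
opening: 13.3
grasp_force: 47.1
```

```bash
python3 r.py
```

```text
t5.42 p[518.7 223.1  59.8] yaw61.23 F[-3.5 -1.9  7.4] T[-0.193  0.687  0.055] op13.3 g47 j7 0.32
```

Emit:
move_arm:
  delta_pos:
    - [0,0,0]
    - [0,0,0]
  turn: [-2,-2]

```text
time_s: 5.58
ee_pos: [518.7, 223.1, 59.8]
tcp_rot: [-0.0, 0.232, 0.973, -0.0]
force: [-3.4, -1.0, 6.2]
opening: 12.6
grasp_force: 47.1
```

```bash
python3 r.py
```

```text
t5.58 p[518.7 223.1  59.8] yaw63.23 F[-3.4 -1.   6.2] T[-0.168  0.687  0.043] op12.6 g47 j7 0.34
```

Emit:
move_arm:
  delta_pos:
    - [0,0,0]
    - [0,0,0]
  turn: [-2,-2]

```text
time_s: 5.75
ee_pos: [518.7, 223.1, 59.9]
tcp_rot: [-0.0, 0.214, 0.977, -0.0]
force: [-2.7, -1.8, 6.4]
opening: 13.1
grasp_force: 47.1
```

```bash
python3 r.py
```

```text
t5.75 p[518.7 223.1  59.9] yaw65.23 F[-2.7 -1.8  6.4] T[-0.176  0.729  0.023] op13.1 g47 j7 0.36
```

Emit:
move_arm:
  delta_pos:
    - [0,0,0]
    - [0,0,0]
  turn: [-2,-2]

```text
time_s: 5.92
ee_pos: [518.6, 223.1, 59.9]
tcp_rot: [-0.0, 0.198, 0.98, -0.0]
force: [-2.8, -1.2, 6.0]
opening: 13.0
grasp_force: 47.1
```

```bash
python3 r.py
```

```text
t5.92 p[518.6 223.1  59.9] yaw67.21 F[-2.8 -1.2  6. ] T[-0.196  0.694 -0.101] op13.0 g47 j7 0.38
```

Emit:
move_arm:
  delta_pos:
    - [0,0,0]
    - [0,0,0]
  turn: [-2,-2]

```text
time_s: 6.08
ee_pos: [518.7, 223.0, 59.8]
tcp_rot: [-0.0, 0.181, 0.984, -0.0]
force: [-2.4, -2.0, 7.0]
opening: 13.1
grasp_force: 47.2
```

```bash
python3 r.py
```

```text
t6.08 p[518.7 223.   59.8] yaw69.19 F[-2.4 -2.   7. ] T[-0.29   0.734 -0.176] op13.1 g47 j7 0.40
```

Emit:
move_arm:
  delta_pos:
    - [0,0,0]
    - [0,0,0]
  turn: [-2,-2]

```text
time_s: 6.25
ee_pos: [518.7, 223.0, 59.8]
tcp_rot: [-0.0, 0.164, 0.987, -0.0]
force: [-2.6, -0.8, 6.7]
opening: 13.1
grasp_force: 47.2
```

```bash
python3 r.py
```

```text
t6.25 p[518.7 223.   59.8] yaw71.17 F[-2.6 -0.8  6.7] T[-0.272  0.763 -0.194] op13.1 g47 j7 0.42
```

Emit:
move_arm:
  delta_pos:
    - [0,0,0]
    - [0,0,0]
  turn: [-2,-2]

```text
time_s: 6.42
ee_pos: [518.6, 223.0, 59.8]
tcp_rot: [-0.0, 0.146, 0.989, -0.0]
force: [-3.5, -1.2, 7.4]
opening: 13.0
grasp_force: 47.2
```

```bash
python3 r.py
```

```text
t6.42 p[518.6 223.   59.8] yaw73.19 F[-3.5 -1.2  7.4] T[-0.258  0.751 -0.194] op13.0 g47 j7 0.45
```

Emit:
move_arm:
  delta_pos:
    - [0,0,0]
    - [0,0,0]
  turn: [-2,-2]

```text
time_s: 6.58
ee_pos: [518.6, 223.0, 59.8]
tcp_rot: [-0.0, 0.129, 0.992, -0.0]
force: [-3.7, -1.3, 7.3]
opening: 13.1
grasp_force: 47.1
```

```bash
python3 r.py
```

```text
t6.58 p[518.6 223.   59.8] yaw75.23 F[-3.7 -1.3  7.3] T[-0.2    0.774 -0.007] op13.1 g47 j7 0.47
```

Emit:
move_arm:
  delta_pos:
    - [0,0,0]
    - [0,0,0]
  turn: [-2,-2]

```text
time_s: 6.75
ee_pos: [518.6, 223.0, 59.8]
tcp_rot: [-0.0, 0.111, 0.994, -0.0]
force: [-3.4, -1.4, 6.9]
opening: 13.3
grasp_force: 47.2
```

```bash
python3 r.py
```

```text
t6.75 p[518.6 223.   59.8] yaw77.23 F[-3.4 -1.4  6.9] T[-0.195  0.733 -0.001] op13.3 g47 j7 0.49
```

Emit:
move_arm:
  delta_pos:
    - [0,0,0]
    - [0,0,0]
  turn: [-2,-2]

```text
time_s: 6.92
ee_pos: [518.6, 223.0, 59.8]
tcp_rot: [-0.0, 0.094, 0.996, -0.0]
force: [-2.7, -1.3, 6.6]
opening: 13.1
grasp_force: 47.2
```

```bash
python3 r.py
```

```text
t6.92 p[518.6 223.   59.8] yaw79.23 F[-2.7 -1.3  6.6] T[-0.238  0.721  0.002] op13.1 g47 j7 0.51
```

Emit:
move_arm:
  delta_pos:
    - [0,0,0]
    - [0,0,0]
  turn: [-2,-2]

```text
time_s: 7.08
ee_pos: [518.6, 223.0, 59.9]
tcp_rot: [-0.0, 0.077, 0.997, -0.0]
force: [-2.8, -2.5, 7.7]
opening: 12.8
grasp_force: 47.2
```

```bash
python3 r.py
```

```text
t7.08 p[518.6 223.   59.9] yaw81.22 F[-2.8 -2.5  7.7] T[-0.296  0.785 -0.03 ] op12.8 g47 j7 0.54
```

Emit:
move_arm:
  delta_pos:
    - [0,0,0]
    - [0,0,0]
  turn: [-2,-2]

```text
time_s: 7.25
ee_pos: [518.6, 223.0, 59.9]
tcp_rot: [-0.0, 0.059, 0.998, -0.0]
force: [-3.7, -0.7, 7.2]
opening: 13.3
grasp_force: 47.2
```

```bash
python3 r.py
```

```text
t7.25 p[518.6 223.   59.9] yaw83.20 F[-3.7 -0.7  7.2] T[-0.292  0.75  -0.089] op13.3 g47 j7 0.56
```

Emit:
move_arm:
  delta_pos:
    - [0,0,0]
    - [0,0,0]
  turn: [-1.5,-1.5]

```text
time_s: 7.42
ee_pos: [518.6, 222.9, 59.8]
tcp_rot: [-0.0, 0.047, 0.999, -0.0]
force: [-4.1, -1.0, 6.9]
opening: 13.2
grasp_force: 47.2
```

```bash
python3 r.py
```

```text
t7.42 p[518.6 222.9  59.8] yaw84.66 F[-4.1 -1.   6.9] T[-0.275  0.78  -0.201] op13.2 g47 j7 0.57
```

Emit:
move_arm:
  delta_pos:
    - [0,0,0]
    - [0,0,0]
  turn: [-1.5,-1.5]

```text
time_s: 7.58
ee_pos: [518.6, 222.9, 59.8]
tcp_rot: [-0.0, 0.034, 0.999, -0.0]
force: [-4.0, -1.0, 5.8]
opening: 12.9
grasp_force: 47.2
```

```bash
python3 r.py
```

```text
t7.58 p[518.6 222.9  59.8] yaw86.14 F[-4.  -1.   5.8] T[-0.33   0.709 -0.237] op12.9 g47 j7 0.59
```

Emit:
move_arm:
  delta_pos:
    - [0,0,0]
    - [0,0,0]
  turn: [-1.5,-1.5]

```text
time_s: 7.75
ee_pos: [518.7, 222.9, 59.9]
tcp_rot: [-0.0, 0.021, 1.0, -0.0]
force: [-2.5, -1.1, 7.3]
opening: 13.0
grasp_force: 47.3
```

```bash
python3 r.py
```

```text
t7.75 p[518.7 222.9  59.9] yaw87.62 F[-2.5 -1.1  7.3] T[-0.315  0.758 -0.311] op13.0 g47 j7 0.61
```

Emit:
move_arm:
  delta_pos:
    - [0,0,0]
    - [0,0,0]
  turn: [-1.5,-1.5]

```text
time_s: 7.92
ee_pos: [518.6, 222.9, 59.8]
tcp_rot: [-0.0, 0.008, 1.0, -0.0]
force: [-2.7, -1.3, 6.8]
opening: 13.5
grasp_force: 47.3
```

```bash
python3 r.py
```

```text
t7.92 p[518.6 222.9  59.8] yaw89.12 F[-2.7 -1.3  6.8] T[-0.349  0.757 -0.374] op13.5 g47 j7 0.63
```

Emit:
move_arm:
  delta_pos:
    - [0,0,0]
    - [0,0,0]
  turn: [-1.5,-1.5]

```text
time_s: 8.08
ee_pos: [518.7, 222.9, 59.9]
tcp_rot: [-0.0, -0.005, 1.0, -0.0]
force: [-3.1, -2.0, 8.2]
opening: 13.5
grasp_force: 47.3
```

```bash
python3 r.py
```

```text
t8.08 p[518.7 222.9  59.9] yaw90.61 F[-3.1 -2.   8.2] T[-0.41   0.766 -0.38 ] op13.5 g47 j7 0.64
```

Emit:
move_arm:
  delta_pos:
    - [0,0,0]
    - [0,0,0]
  turn: [-1.5,-1.5]

```text
time_s: 8.25
ee_pos: [518.6, 222.9, 59.8]
tcp_rot: [-0.0, -0.018, 1.0, -0.0]
force: [-3.9, -0.5, 5.7]
opening: 13.4
grasp_force: 47.4
```

```bash
python3 r.py
```

```text
t8.25 p[518.6 222.9  59.8] yaw92.10 F[-3.9 -0.5  5.7] T[-0.395  0.767 -0.438] op13.4 g47 j7 0.66
```

Emit:
move_arm:
  delta_pos:
    - [0,0,0]
    - [0,0,0]
  turn: [-1,-1]

```text
time_s: 8.42
ee_pos: [518.6, 222.9, 59.9]
tcp_rot: [-0.0, -0.027, 1.0, -0.0]
force: [-3.6, -1.6, 6.8]
opening: 13.5
grasp_force: 47.4
```

```bash
python3 r.py
```

```text
t8.42 p[518.6 222.9  59.9] yaw93.07 F[-3.6 -1.6  6.8] T[-0.405  0.818 -0.467] op13.5 g47 j7 0.67
```

Emit:
move_arm:
  delta_pos:
    - [0,0,0]
    - [0,0,0]
    - [0,0,0]
    - [0,0,0]
  turn: [4,8,12,12]

```text
time_s: 8.75
ee_pos: [518.6, 223.0, 59.8]
tcp_rot: [-0.0, 0.079, 0.997, -0.001]
force: [-3.5, -1.8, 6.7]
opening: 13.2
grasp_force: 47.1
```

```bash
python3 r.py
```

```text
t8.75 p[518.6 223.   59.8] yaw80.98 F[-3.5 -1.8  6.7] T[-0.229  0.792 -0.023] op13.2 g47 j7 0.53
```

Emit:
move_arm:
  delta_pos:
    - [0,0,0]
    - [0,0,0]
  turn: [3,3]

```text
time_s: 8.92
ee_pos: [518.6, 223.0, 59.8]
tcp_rot: [-0.0, 0.104, 0.995, -0.001]
force: [-4.0, -0.8, 7.1]
opening: 13.4
grasp_force: 47.1
```

```bash
python3 r.py
```

```text
t8.92 p[518.6 223.   59.8] yaw78.04 F[-4.  -0.8  7.1] T[-0.233  0.772 -0.005] op13.4 g47 j7 0.50
```

Emit:
move_arm:
  delta_pos:
    - [0,0,0]
    - [0,0,0]
  turn: [3,3]

```text
time_s: 9.08
ee_pos: [518.6, 223.1, 59.8]
tcp_rot: [-0.0, 0.13, 0.991, -0.0]
force: [-3.9, -1.6, 6.9]
opening: 13.1
grasp_force: 47.1
```

```bash
python3 r.py
```

```text
t9.08 p[518.6 223.1  59.8] yaw75.04 F[-3.9 -1.6  6.9] T[-0.235  0.733 -0.012] op13.1 g47 j7 0.47
```

Emit:
move_arm:
  delta_pos:
    - [0,0,0]
    - [0,0,0]
  turn: [3,3]

```text
time_s: 9.25
ee_pos: [518.6, 223.1, 59.8]
tcp_rot: [-0.0, 0.156, 0.988, -0.0]
force: [-2.8, -1.1, 7.1]
opening: 13.4
grasp_force: 47.1
```

```bash
python3 r.py
```

```text
t9.25 p[518.6 223.1  59.8] yaw72.04 F[-2.8 -1.1  7.1] T[-0.235  0.781  0.069] op13.4 g47 j7 0.43
```

Emit:
move_arm:
  delta_pos:
    - [0,0,0]
    - [0,0,0]
  turn: [3,3]

```text
time_s: 9.42
ee_pos: [518.6, 223.1, 59.8]
tcp_rot: [-0.0, 0.182, 0.983, -0.0]
force: [-2.8, -1.6, 6.4]
opening: 13.0
grasp_force: 47.1
```

```bash
python3 r.py
```

```text
t9.42 p[518.6 223.1  59.8] yaw69.04 F[-2.8 -1.6  6.4] T[-0.196  0.77   0.004] op13.0 g47 j7 0.40
```

Emit:
move_arm:
  delta_pos:
    - [0,0,0]
    - [0,0,0]
  turn: [3,3]

```text
time_s: 9.58
ee_pos: [518.7, 223.1, 59.9]
tcp_rot: [-0.0, 0.208, 0.978, -0.0]
force: [-4.0, -0.9, 6.9]
opening: 13.2
grasp_force: 47.1
```

```bash
python3 r.py
```

```text
t9.58 p[518.7 223.1  59.9] yaw66.04 F[-4.  -0.9  6.9] T[-0.294  0.717 -0.01 ] op13.2 g47 j7 0.37
```

Emit:
move_arm:
  delta_pos:
    - [0,0,0]
    - [0,0,0]
  turn: [2,2]

```text
time_s: 9.75
ee_pos: [518.7, 223.1, 59.9]
tcp_rot: [-0.0, 0.224, 0.975, -0.0]
force: [-2.4, -0.6, 7.0]
opening: 13.0
grasp_force: 47.1
```

```bash
python3 r.py
```

```text
t9.75 p[518.7 223.1  59.9] yaw64.08 F[-2.4 -0.6  7. ] T[-0.177  0.666 -0.016] op13.0 g47 j7 0.35
```

Emit:
move_arm:
  delta_pos:
    - [0,0,0]
    - [0,0,0]
  turn: [2,2]

```text
time_s: 9.92
ee_pos: [518.7, 223.1, 59.8]
tcp_rot: [-0.0, 0.241, 0.97, -0.0]
force: [-3.5, -1.4, 6.7]
opening: 13.1
grasp_force: 47.1
```

```bash
python3 r.py
```

```text
t9.92 p[518.7 223.1  59.8] yaw62.07 F[-3.5 -1.4  6.7] T[-0.199  0.737  0.037] op13.1 g47 j7 0.32
```

Emit:
move_arm:
  delta_pos:
    - [0,0,0]
    - [0,0,0]
  turn: [2,2]

```text
time_s: 10.08
ee_pos: [518.7, 223.1, 59.8]
tcp_rot: [-0.0, 0.258, 0.966, -0.0]
force: [-4.1, -0.8, 7.4]
opening: 12.8
grasp_force: 47.1
```

```bash
python3 r.py
```

```text
t10.08 p[518.7 223.1  59.8] yaw60.08 F[-4.1 -0.8  7.4] T[-0.201  0.691  0.006] op12.8 g47 j7 0.30
```

Emit:
move_arm:
  delta_pos:
    - [0,0,0]
    - [0,0,0]
  turn: [2,2]

```text
time_s: 10.25
ee_pos: [518.7, 223.1, 59.9]
tcp_rot: [-0.0, 0.275, 0.961, -0.0]
force: [-3.7, -1.6, 5.7]
opening: 12.9
grasp_force: 47.1
```

```bash
python3 r.py
```

```text
t10.25 p[518.7 223.1  59.9] yaw58.07 F[-3.7 -1.6  5.7] T[-0.235  0.63   0.004] op12.9 g47 j7 0.28
```

Emit:
move_arm:
  delta_pos:
    - [0,0,0]
    - [0,0,0]
  turn: [2,2]

```text
time_s: 10.42
ee_pos: [518.7, 223.1, 59.8]
tcp_rot: [-0.0, 0.292, 0.957, -0.0]
force: [-2.5, -2.7, 6.3]
opening: 13.0
grasp_force: 47.1
```

```bash
python3 r.py
```

```text
t10.42 p[518.7 223.1  59.8] yaw56.09 F[-2.5 -2.7  6.3] T[-0.215  0.649  0.04 ] op13.0 g47 j7 0.26
```

Emit:
move_arm:
  delta_pos:
    - [0,0,0]
    - [0,0,0]
  turn: [2,2]

```text
time_s: 10.58
ee_pos: [518.7, 223.1, 59.8]
tcp_rot: [-0.0, 0.308, 0.951, -0.0]
force: [-3.4, -0.6, 7.7]
opening: 13.0
grasp_force: 47.1
```

```bash
python3 r.py
```

```text
t10.58 p[518.7 223.1  59.8] yaw54.11 F[-3.4 -0.6  7.7] T[-0.197  0.67   0.114] op13.0 g47 j7 0.24
```

Emit:
move_arm:
  delta_pos:
    - [0,0,0]
    - [0,0,0]
  turn: [2,2]

```text
time_s: 10.75
ee_pos: [518.7, 223.2, 59.8]
tcp_rot: [-0.0, 0.324, 0.946, -0.0]
force: [-3.1, -1.6, 7.2]
opening: 13.1
grasp_force: 47.1
```

```bash
python3 r.py
```

```text
t10.75 p[518.7 223.2  59.8] yaw52.13 F[-3.1 -1.6  7.2] T[-0.178  0.565  0.177] op13.1 g47 j7 0.22
```

Emit:
move_arm:
  delta_pos:
    - [0,0,0]
    - [0,0,0]
  turn: [2,2]

```text
time_s: 10.92
ee_pos: [518.7, 223.2, 59.8]
tcp_rot: [-0.0, 0.341, 0.94, -0.0]
force: [-3.7, -0.3, 6.1]
opening: 12.9
grasp_force: 47.1
```

```bash
python3 r.py
```

```text
t10.92 p[518.7 223.2  59.8] yaw50.14 F[-3.7 -0.3  6.1] T[-0.171  0.567  0.191] op12.9 g47 j7 0.20
```

Emit:
move_arm:
  delta_pos:
    - [0,0,0]
    - [0,0,0]
  turn: [2,2]

```text
time_s: 11.08
ee_pos: [518.7, 223.1, 59.8]
tcp_rot: [-0.0, 0.358, 0.934, -0.0]
force: [-2.4, -1.0, 6.9]
opening: 13.4
grasp_force: 47.1
```

```bash
python3 r.py
```

```text
t11.08 p[518.7 223.1  59.8] yaw48.10 F[-2.4 -1.   6.9] T[-0.275  0.604  0.056] op13.4 g47 j7 0.17
```

Emit:
move_arm:
  delta_pos:
    - [0,0,0]
    - [0,0,0]
  turn: [2,2]

```text
time_s: 11.25
ee_pos: [518.7, 223.1, 59.9]
tcp_rot: [-0.0, 0.374, 0.927, -0.0]
force: [-3.1, -1.1, 6.8]
opening: 13.1
grasp_force: 47.1
```

```bash
python3 r.py
```

```text
t11.25 p[518.7 223.1  59.9] yaw46.08 F[-3.1 -1.1  6.8] T[-0.17   0.613 -0.075] op13.1 g47 j7 0.15
```

Emit:
move_arm:
  delta_pos:
    - [0,0,0]
    - [0,0,0]
  turn: [2,2]

```text
time_s: 11.42
ee_pos: [518.7, 223.1, 59.8]
tcp_rot: [-0.0, 0.39, 0.921, -0.0]
force: [-3.5, -1.2, 6.6]
opening: 13.1
grasp_force: 47.1
```

```bash
python3 r.py
```

```text
t11.42 p[518.7 223.1  59.8] yaw44.08 F[-3.5 -1.2  6.6] T[-0.226  0.638 -0.029] op13.1 g47 j7 0.13
```

Emit:
move_arm:
  delta_pos:
    - [0,0,0]
    - [0,0,0]
  turn: [2,2]

```text
time_s: 11.58
ee_pos: [518.8, 223.1, 59.8]
tcp_rot: [-0.0, 0.406, 0.914, -0.0]
force: [-2.4, -1.7, 7.1]
opening: 13.0
grasp_force: 47.1
```

```bash
python3 r.py
```

```text
t11.58 p[518.8 223.1  59.8] yaw42.08 F[-2.4 -1.7  7.1] T[-0.243  0.62   0.046] op13.0 g47 j7 0.11
```

Emit:
move_arm:
  delta_pos:
    - [0,0,0]
    - [0,0,0]
  turn: [2,2]

```text
time_s: 11.75
ee_pos: [518.8, 223.1, 59.8]
tcp_rot: [-0.0, 0.422, 0.907, -0.0]
force: [-2.3, -1.5, 6.1]
opening: 13.5
grasp_force: 47.1
```

```bash
python3 r.py
```

```text
t11.75 p[518.8 223.1  59.8] yaw40.10 F[-2.3 -1.5  6.1] T[-0.22   0.537  0.046] op13.5 g47 j7 0.09
```

Emit:
move_arm:
  delta_pos:
    - [0,0,0]
    - [0,0,0]
  turn: [2,2]

```text
time_s: 11.92
ee_pos: [518.8, 223.2, 59.9]
tcp_rot: [-0.0, 0.437, 0.899, -0.0]
force: [-3.3, -1.1, 6.8]
opening: 13.4
grasp_force: 47.1
```

```bash
python3 r.py
```

```text
t11.92 p[518.8 223.2  59.9] yaw38.12 F[-3.3 -1.1  6.8] T[-0.257  0.583  0.101] op13.4 g47 j7 0.07
```

Emit:
move_arm:
  delta_pos:
    - [0,0,0]
    - [0,0,0]
  turn: [2,2]

```text
time_s: 12.08
ee_pos: [518.8, 223.2, 59.8]
tcp_rot: [0.0, 0.453, 0.892, -0.0]
force: [-3.9, -2.3, 5.9]
opening: 13.3
grasp_force: 47.1
```

```bash
python3 r.py
```

```text
t12.08 p[518.8 223.2  59.8] yaw36.14 F[-3.9 -2.3  5.9] T[-0.228  0.541  0.24 ] op13.3 g47 j7 0.05
```

Emit:
move_arm:
  delta_pos:
    - [0,0,0]
    - [0,0,0]
  turn: [2,2]

```text
time_s: 12.25
ee_pos: [518.8, 223.2, 59.8]
tcp_rot: [0.0, 0.468, 0.883, -0.0]
force: [-2.0, -2.3, 6.2]
opening: 13.4
grasp_force: 47.1
```

```bash
python3 r.py
```

```text
t12.25 p[518.8 223.2  59.8] yaw34.13 F[-2.  -2.3  6.2] T[-0.215  0.493  0.129] op13.4 g47 j7 0.03
```

Emit:
move_arm:
  delta_pos:
    - [0,0,0]
    - [0,0,0]
  turn: [2,2]

```text
time_s: 12.42
ee_pos: [518.8, 223.1, 59.8]
tcp_rot: [-0.0, 0.484, 0.875, -0.0]
force: [-4.4, -1.6, 6.6]
opening: 13.3
grasp_force: 47.0
```

```bash
python3 r.py
```

```text
t12.42 p[518.8 223.1  59.8] yaw32.08 F[-4.4 -1.6  6.6] T[-0.206  1.216 -0.004] op13.3 g47 j7 0.01
```

Emit:
move_arm:
  delta_pos:
    - [0,0,0]
    - [0,0,0]
  turn: [2,2]

```text
time_s: 12.58
ee_pos: [518.8, 223.1, 59.9]
tcp_rot: [-0.0, 0.499, 0.866, -0.0]
force: [-3.2, -1.0, 7.1]
opening: 13.1
grasp_force: 47.1
```

```bash
python3 r.py
```

```text
t12.58 p[518.8 223.1  59.9] yaw30.08 F[-3.2 -1.   7.1] T[-0.275  0.577  0.   ] op13.1 g47 j7 -0.02
```

Emit:
move_arm:
  delta_pos:
    - [0,0,0]
    - [0,0,0]
  turn: [3,3]

```text
time_s: 12.75
ee_pos: [518.8, 223.2, 59.8]
tcp_rot: [-0.0, 0.522, 0.853, -0.0]
force: [-2.7, -1.4, 6.9]
opening: 13.2
grasp_force: 47.0
```

```bash
python3 r.py
```

```text
t12.75 p[518.8 223.2  59.8] yaw27.04 F[-2.7 -1.4  6.9] T[-0.202  0.6    0.041] op13.2 g47 j7 -0.05
```

Emit:
move_arm:
  delta_pos:
    - [0,0,0]
    - [0,0,0]
  turn: [3,3]

```text
time_s: 12.92
ee_pos: [518.9, 223.2, 59.8]
tcp_rot: [0.0, 0.544, 0.839, -0.0]
force: [-3.3, -1.0, 5.8]
opening: 13.5
grasp_force: 47.1
```

```bash
python3 r.py
```

```text
t12.92 p[518.9 223.2  59.8] yaw24.07 F[-3.3 -1.   5.8] T[-0.276  0.529  0.12 ] op13.5 g47 j7 -0.08
```

Emit:
move_arm:
  delta_pos:
    - [0,0,0]
    - [0,0,0]
  turn: [2,2]

```text
time_s: 13.08
ee_pos: [518.8, 223.2, 59.8]
tcp_rot: [0.0, 0.558, 0.83, -0.0]
force: [-3.7, -1.8, 5.2]
opening: 13.5
grasp_force: 47.1
```

```bash
python3 r.py
```

```text
t13.08 p[518.8 223.2  59.8] yaw22.13 F[-3.7 -1.8  5.2] T[-0.328  0.505  0.121] op13.5 g47 j7 -0.10
```

Emit:
move_arm:
  delta_pos:
    - [0,0,0]
    - [0,0,0]
  turn: [2,2]

```text
time_s: 13.25
ee_pos: [518.9, 223.1, 59.9]
tcp_rot: [0.0, 0.573, 0.82, -0.0]
force: [-3.0, -1.0, 6.8]
opening: 13.3
grasp_force: 47.1
```

```bash
python3 r.py
```

```text
t13.25 p[518.9 223.1  59.9] yaw20.14 F[-3.  -1.   6.8] T[-0.274  0.447  0.236] op13.3 g47 j7 -0.12
```

Emit:
move_arm:
  delta_pos:
    - [0,0,0]
    - [0,0,0]
  turn: [2,2]

```text
time_s: 13.42
ee_pos: [518.9, 223.2, 59.8]
tcp_rot: [-0.0, 0.587, 0.81, -0.0]
force: [-3.4, -1.4, 7.3]
opening: 13.0
grasp_force: 47.1
```

```bash
python3 r.py
```

```text
t13.42 p[518.9 223.2  59.8] yaw18.11 F[-3.4 -1.4  7.3] T[-0.296  0.526  0.106] op13.0 g47 j7 -0.14
```

Emit:
move_arm:
  delta_pos:
    - [0,0,0]
    - [0,0,0]
  turn: [2,2]

```text
time_s: 13.58
ee_pos: [518.9, 223.1, 59.8]
tcp_rot: [-0.0, 0.601, 0.799, -0.0]
force: [-1.8, -1.8, 6.6]
opening: 13.1
grasp_force: 47.1
```

```bash
python3 r.py
```

```text
t13.58 p[518.9 223.1  59.8] yaw16.07 F[-1.8 -1.8  6.6] T[-0.288  0.517  0.007] op13.1 g47 j7 -0.16
```

Emit:
move_arm:
  delta_pos:
    - [0,0,0]
    - [0,0,0]
  turn: [2,2]

```text
time_s: 13.75
ee_pos: [518.9, 223.1, 59.8]
tcp_rot: [-0.0, 0.615, 0.788, -0.0]
force: [-3.1, -1.3, 6.2]
opening: 13.2
grasp_force: 47.1
```

```bash
python3 r.py
```

```text
t13.75 p[518.9 223.1  59.8] yaw14.07 F[-3.1 -1.3  6.2] T[-0.239  0.628  0.02 ] op13.2 g47 j7 -0.18
```

Emit:
move_arm:
  delta_pos:
    - [0,0,0]
    - [0,0,0]
  turn: [2,2]

```text
time_s: 13.92
ee_pos: [518.9, 223.1, 59.9]
tcp_rot: [-0.0, 0.629, 0.778, -0.0]
force: [-1.9, -0.4, 6.2]
opening: 13.2
grasp_force: 47.0
```

```bash
python3 r.py
```

```text
t13.92 p[518.9 223.1  59.9] yaw12.08 F[-1.9 -0.4  6.2] T[-0.299  0.521 -0.068] op13.2 g47 j7 -0.20
```

Three drops so far, at about 48°, 33° and 18°. Next is the fourth.

Emit:
move_arm:
  delta_pos:
    - [0,0,0]
    - [0,0,0]
  turn: [3,3]

```text
time_s: 14.08
ee_pos: [518.9, 223.1, 59.8]
tcp_rot: [0.0, 0.649, 0.761, -0.0]
force: [-2.9, -1.4, 6.3]
opening: 13.4
grasp_force: 47.1
```

```bash
python3 r.py
```

```text
t14.08 p[518.9 223.1  59.8] yaw9.07 F[-2.9 -1.4  6.3] T[-0.327  0.472  0.14 ] op13.4 g47 j7 -0.23
```

Emit:
move_arm:
  delta_pos:
    - [0,0,0]
    - [0,0,0]
  turn: [2,2]

```text
time_s: 14.25
ee_pos: [519.0, 223.2, 59.9]
tcp_rot: [0.0, 0.662, 0.75, -0.0]
force: [-3.2, -1.1, 6.3]
opening: 13.3
grasp_force: 47.1
```

```bash
python3 r.py
```

```text
t14.25 p[519.  223.2  59.9] yaw7.13 F[-3.2 -1.1  6.3] T[-0.377  0.459  0.199] op13.3 g47 j7 -0.25
```

Emit:
move_arm:
  delta_pos:
    - [0,0,0]
    - [0,0,0]
  turn: [2,2]

```text
time_s: 14.42
ee_pos: [518.9, 223.1, 59.9]
tcp_rot: [0.0, 0.675, 0.738, -0.0]
force: [-3.2, -1.4, 5.7]
opening: 13.4
grasp_force: 47.1
```

```bash
python3 r.py
```

```text
t14.42 p[518.9 223.1  59.9] yaw5.14 F[-3.2 -1.4  5.7] T[-0.337  0.4    0.207] op13.4 g47 j7 -0.27
```

Emit:
move_arm:
  delta_pos:
    - [0,0,0]
    - [0,0,0]
  turn: [2,2]

```text
time_s: 14.58
ee_pos: [518.9, 223.1, 59.8]
tcp_rot: [0.0, 0.688, 0.726, -0.0]
force: [-3.2, -0.8, 5.3]
opening: 13.1
grasp_force: 47.0
```

```bash
python3 r.py
```

```text
t14.58 p[518.9 223.1  59.8] yaw3.10 F[-3.2 -0.8  5.3] T[-0.376  0.509  0.091] op13.1 g47 j7 -0.30
```

Emit:
move_arm:
  delta_pos:
    - [0,0,0]
    - [0,0,0]
  turn: [2,2]

```text
time_s: 14.75
ee_pos: [518.9, 223.1, 59.8]
tcp_rot: [-0.0, 0.7, 0.714, -0.0]
force: [-2.3, -1.4, 6.1]
opening: 12.8
grasp_force: 47.1
```

```bash
python3 r.py
```

```text
t14.75 p[518.9 223.1  59.8] yaw1.07 F[-2.3 -1.4  6.1] T[-0.287  0.434  0.044] op12.8 g47 j7 -0.32
```

Emit:
move_arm:
  delta_pos:
    - [0,0,0]
    - [0,0,0]
  turn: [2,2]

```text
time_s: 14.92
ee_pos: [518.9, 223.1, 59.8]
tcp_rot: [-0.0, 0.713, 0.701, -0.0]
force: [-2.7, -0.9, 6.3]
opening: 13.1
grasp_force: 47.0
```

```bash
python3 r.py
```

```text
t14.92 p[518.9 223.1  59.8] yaw359.07 F[-2.7 -0.9  6.3] T[-0.266  0.535 -0.003] op13.1 g47 j7 -0.34
```

Emit:
move_arm:
  delta_pos:
    - [0,0,0]
    - [0,0,0]
  turn: [2,2]

```text
time_s: 15.08
ee_pos: [519.0, 223.1, 59.9]
tcp_rot: [-0.0, 0.725, 0.689, -0.0]
force: [-3.2, -0.7, 6.2]
opening: 13.0
grasp_force: 47.1
```

```bash
python3 r.py
```

```text
t15.08 p[519.  223.1  59.9] yaw357.07 F[-3.2 -0.7  6.2] T[-0.355  0.513  0.053] op13.0 g47 j7 -0.36
```

Emit:
move_arm:
  delta_pos:
    - [0,0,0]
    - [0,0,0]
  turn: [3,3]

```text
time_s: 15.25
ee_pos: [519.0, 223.1, 59.8]
tcp_rot: [0.0, 0.743, 0.67, -0.0]
force: [-2.1, -1.1, 6.5]
opening: 12.9
grasp_force: 47.1
```

```bash
python3 r.py
```

```text
t15.25 p[519.  223.1  59.8] yaw354.06 F[-2.1 -1.1  6.5] T[-0.342  0.439  0.078] op12.9 g47 j7 -0.39
```

Emit:
move_arm:
  delta_pos:
    - [0,0,0]
    - [0,0,0]
  turn: [2,2]

```text
time_s: 15.42
ee_pos: [519.0, 223.1, 59.8]
tcp_rot: [0.0, 0.754, 0.657, -0.0]
force: [-2.4, -2.0, 6.6]
opening: 13.2
grasp_force: 47.1
```

```bash
python3 r.py
```

```text
t15.42 p[519.  223.1  59.8] yaw352.13 F[-2.4 -2.   6.6] T[-0.433  0.393  0.171] op13.2 g47 j7 -0.41
```

Emit:
move_arm:
  delta_pos:
    - [0,0,0]
    - [0,0,0]
  turn: [2,2]

```text
time_s: 15.58
ee_pos: [519.0, 223.1, 59.9]
tcp_rot: [0.0, 0.765, 0.644, -0.0]
force: [-2.3, -1.0, 5.6]
opening: 13.2
grasp_force: 47.1
```

```bash
python3 r.py
```

```text
t15.58 p[519.  223.1  59.9] yaw350.14 F[-2.3 -1.   5.6] T[-0.415  0.355  0.253] op13.2 g47 j7 -0.43
```

Emit:
move_arm:
  delta_pos:
    - [0,0,0]
    - [0,0,0]
  turn: [2,2]

```text
time_s: 15.75
ee_pos: [519.0, 223.1, 59.9]
tcp_rot: [0.0, 0.777, 0.63, -0.0]
force: [-2.1, -1.8, 8.0]
opening: 13.1
grasp_force: 47.0
```

```bash
python3 r.py
```

```text
t15.75 p[519.  223.1  59.9] yaw348.10 F[-2.1 -1.8  8. ] T[-0.395  0.482  0.046] op13.1 g47 j7 -0.45
```

Emit:
move_arm:
  delta_pos:
    - [0,0,0]
    - [0,0,0]
  turn: [2,2]

```text
time_s: 15.92
ee_pos: [519.0, 223.1, 59.8]
tcp_rot: [-0.0, 0.788, 0.616, -0.0]
force: [-2.0, -1.5, 6.4]
opening: 12.9
grasp_force: 47.0
```

```bash
python3 r.py
```

```text
t15.92 p[519.  223.1  59.8] yaw346.06 F[-2.  -1.5  6.4] T[-0.355  0.508  0.043] op12.9 g47 j7 -0.47
```

All five drops are in, the last at about 348.5°, and the torque is now near zero. I'll release, rise and move over the pin.

Emit:
move_arm:
  delta_pos:
    - [0,0,0]
    - [0,0,0]
    - [0,0,0]
    - [0,0,0]
    - [0,0,0]
  turn: [0,0,0,0,0]
  jaw: 0.5

```text
time_s: 16.33
ee_pos: [519.4, 223.7, 58.8]
tcp_rot: [-0.0, 0.787, 0.617, 0.0]
force: [-0.2, 0.5, -0.2]
opening: 43.1
grasp_force: 0.0
```

Emit:
move_arm:
  delta_pos:
    - [0,0,-1.5]
    - [0,0,-3.5]
    - [0,0,-5.5]
    - [0,0,-7]
    - [0,0,-8]
    - [0,0,-8.2]
    - [0,0,-8.2]
  turn: [0,0,0,0,0,0,0]

```text
time_s: 16.92
ee_pos: [519.5, 223.6, 141.1]
tcp_rot: [0.0, 0.787, 0.617, 0.0]
force: [0.2, 0.6, -0.3]
opening: 42.9
grasp_force: 0.0
```

Emit:
move_arm:
  delta_pos:
    - [-1,0.1,0]
    - [-3,0.2,0]
    - [-5,0.35,0]
    - [-7,0.5,0]
    - [-8.28,0.56,0]
    - [-8.28,0.56,0]
    - [-8.28,0.56,0]
    - [-8.28,0.56,0]
  turn: [0,0,0,0,0,0,0,0]
  jaw: 1

```text
time_s: 17.58
ee_pos: [505.0, 143.1, 140.5]
tcp_rot: [-0.0, 0.787, 0.617, 0.0]
force: [0.5, 1.6, 1.1]
opening: 85.3
grasp_force: 0.0
```

```bash
python3 r.py; python3 - <<'E'
from h import *
m=imaging.camera_model("wrist");im=imaging.read_camera("wrist")[:,:,::-1].copy()
x0,y0,k,n=464.5,181.4,5,400
mp=np.array([[proj(m,[x0+j/k,y0-i/k,63]) for j in range(n)] for i in range(n)],np.float32)
r=cv2.remap(im,mp,None,cv2.INTER_CUBIC);cv2.circle(r,(200,200),45,(0,0,255),1)
im2=cv2.resize(im,(400,300));o=np.zeros((400,800,3),np.uint8);o[:,:400]=r;o[:300,400:]=im2;cv2.imwrite("pics/r3.png",o)
E
```

```text
t17.58 p[505.  143.1 140.5] yaw346.23 F[0.5 1.6 1.1] T[ 0.005  0.001 -0.006] op85.3 g0 j7 -0.38
```

View pics/r3.png

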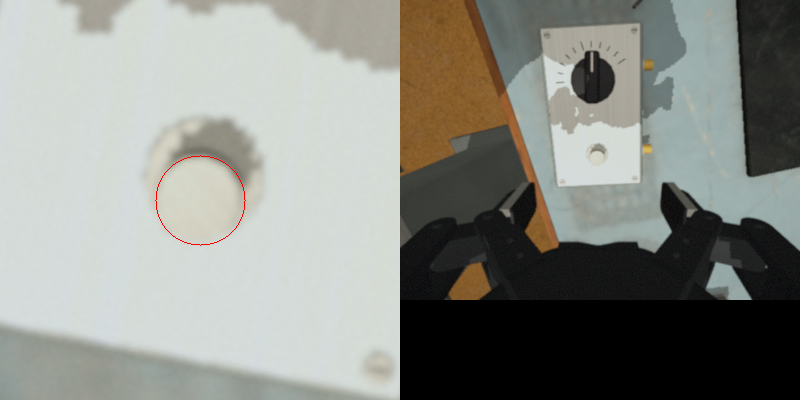

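The left panel shows the pin head centred on my circle at (200,200), so the pin is at (504.5,141.4). I'll shut the jaws and come down to just above it.

Emit:
move_arm:
  delta_pos:
    - [0,0,0]
    - [-0.05,0,1]
    - [-0.1,0,2.5]
    - [-0.1,0,4]
    - [-0.1,0,5.3]
    - [-0.1,0,6.3]
    - [-0.1,0,6.9]
    - [-0.1,0,7.1]
    - [-0.1,0,7.1]
    - [-0.1,0,7.1]
  turn: [0,0,0,0,0,0,0,0,0,0]
  jaw: 0

```text
time_s: 18.47
ee_pos: [504.9, 140.9, 70.1]
tcp_rot: [0.0, 0.787, 0.617, 0.0]
force: [-1.0, 0.6, 0.7]
opening: 0.0
grasp_force: 0.0
```

```bash
python3 r.py
```

```text
t18.47 p[504.9 140.9  70.1] yaw346.16 F[-1.   0.6  0.7] T[-0.005  0.031  0.009] op0.0 g0 j7 -0.36
```

Emit:
move_arm:
  delta_pos:
    - [0,0,0.2]
    - [0,0,0.4]
    - [0,0,0.55]
    - [0,0,0.55]
    - [0,0,0.55]
  turn: [0,0,0,0,0]

```text
time_s: 18.88
ee_pos: [504.6, 140.8, 64.3]
tcp_rot: [-0.0, 0.787, 0.617, 0.0]
force: [-0.3, -0.3, 1.8]
opening: 0.2
grasp_force: 0.0
```

Emit:
move_arm:
  delta_pos:
    - [0,0,0.05]
    - [0,0,0.1]
    - [0,0,0.1]
    - [0,0,0.1]
  turn: [0,0,0,0]

```text
time_s: 19.22
ee_pos: [504.6, 140.8, 63.3]
tcp_rot: [-0.0, 0.787, 0.617, 0.0]
force: [-0.9, -0.4, 0.4]
opening: 0.0
grasp_force: 0.0
```

Emit:
move_arm:
  delta_pos:
    - [0,0,0.05]
    - [0,0,0.1]
    - [0,0,0.1]
    - [0,0,0.1]
  turn: [0,0,0,0]

```text
time_s: 19.55
ee_pos: [504.7, 140.8, 62.3]
tcp_rot: [0.0, 0.787, 0.617, 0.0]
force: [-0.4, 0.1, 1.6]
opening: 0.4
grasp_force: 0.8
```

Emit:
move_arm:
  delta_pos:
    - [0,0,0.05]
    - [0,0,0.1]
    - [0,0,0.1]
    - [0,0,0.1]
  turn: [0,0,0,0]

```text
time_s: 19.88
ee_pos: [504.7, 140.8, 61.3]
tcp_rot: [0.0, 0.787, 0.617, 0.0]
force: [0.4, -0.3, 1.3]
opening: 0.2
grasp_force: 0.7
```

Emit:
move_arm:
  delta_pos:
    - [0,0,0.05]
    - [0,0,0.1]
    - [0,0,0.1]
    - [0,0,0.1]
  turn: [0,0,0,0]

```text
time_s: 20.22
ee_pos: [504.6, 140.8, 60.2]
tcp_rot: [-0.0, 0.787, 0.617, 0.0]
force: [-0.1, 0.1, 0.7]
opening: -0.0
grasp_force: 0.5
```

Emit:
move_arm:
  delta_pos:
    - [0,0,0.03]
    - [0,0,0.05]
    - [0,0,0.05]
  turn: [0,0,0]

```text
time_s: 20.47
ee_pos: [504.7, 140.8, 59.8]
tcp_rot: [-0.0, 0.787, 0.617, 0.0]
force: [0.4, -0.6, 1.8]
opening: 0.1
grasp_force: 0.8
```

Emit:
move_arm:
  delta_pos:
    - [0,0,0.03]
    - [0,0,0.05]
    - [0,0,0.05]
  turn: [0,0,0]

```text
time_s: 20.72
ee_pos: [504.7, 140.8, 59.2]
tcp_rot: [-0.0, 0.787, 0.617, 0.0]
force: [0.8, -0.2, 0.4]
opening: -0.3
grasp_force: 0.8
```

```bash
python3 r.py
```

```text
t20.72 p[504.7 140.8  59.2] yaw346.16 F[ 0.8 -0.2  0.4] T[-0.027  0.008  0.029] op-0.3 g1 j7 -0.36
```

Emit:
move_arm:
  delta_pos:
    - [0,0,0.03]
    - [0,0,0.05]
    - [0,0,0.05]
  turn: [0,0,0]

```text
time_s: 20.97
ee_pos: [504.7, 140.7, 58.8]
tcp_rot: [0.0, 0.787, 0.617, 0.0]
force: [0.2, 0.9, 1.6]
opening: -0.1
grasp_force: 0.8
```

Emit:
move_arm:
  delta_pos:
    - [0,0,0.03]
    - [0,0,0.05]
    - [0,0,0.05]
  turn: [0,0,0]

```text
time_s: 21.22
ee_pos: [504.7, 140.8, 58.3]
tcp_rot: [-0.0, 0.787, 0.617, 0.0]
force: [-0.2, -0.2, 1.7]
opening: -0.2
grasp_force: 0.8
```

```bash
python3 - <<'E'
from h import *
for n in("side","scene"):
    m=imaging.camera_model(n);im=imaging.read_camera(n)[:,:,::-1]
    u,v=proj(m,[504.7,141,60]).astype(int);print(n,u,v)
    c=cv2.resize(im[max(v-40,0):v+35,u-50:u+50],(400,300),interpolation=cv2.INTER_CUBIC)
    o=c if n=="side" else np.hstack([o,c])
cv2.imwrite("pics/p1.png",o)
E
```

```text
side 271 213
scene 279 207
```

View pics/p1.png

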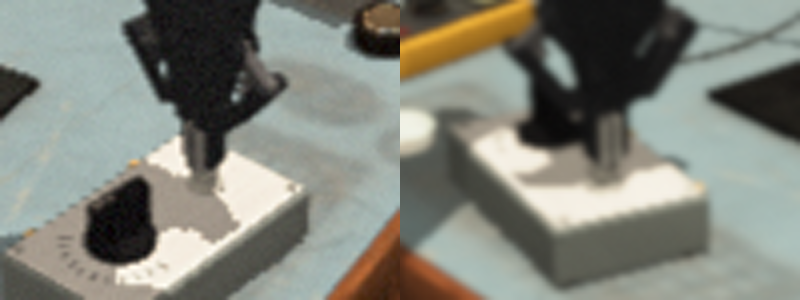

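Both views show the shut fingertips on the pin head, and the force stays near friction level. I'll keep pressing in 0.5 mm steps.

Emit:
move_arm:
  delta_pos:
    - [0,0,0.03]
    - [0,0,0.05]
    - [0,0,0.05]
  turn: [0,0,0]

```text
time_s: 21.57
ee_pos: [504.7, 140.8, 57.8]
tcp_rot: [-0.0, 0.787, 0.617, 0.0]
force: [1.3, 1.5, 1.0]
opening: 0.0
grasp_force: 0.8
```

Emit:
move_arm:
  delta_pos:
    - [0,0,0.03]
    - [0,0,0.05]
    - [0,0,0.05]
  turn: [0,0,0]

```text
time_s: 21.82
ee_pos: [504.7, 140.8, 57.3]
tcp_rot: [-0.0, 0.787, 0.617, 0.0]
force: [-0.2, -1.4, 1.8]
opening: 0.0
grasp_force: 0.8
```

Emit:
move_arm:
  delta_pos:
    - [0,0,0.03]
    - [0,0,0.05]
    - [0,0,0.05]
  turn: [0,0,0]

```text
time_s: 22.07
ee_pos: [504.6, 140.8, 56.7]
tcp_rot: [-0.0, 0.787, 0.617, 0.0]
force: [0.3, 0.4, 1.5]
opening: -0.4
grasp_force: 0.8
```

Emit:
move_arm:
  delta_pos:
    - [0,0,0.03]
    - [0,0,0.05]
    - [0,0,0.05]
  turn: [0,0,0]

```text
time_s: 22.32
ee_pos: [504.7, 140.8, 56.2]
tcp_rot: [0.0, 0.787, 0.617, 0.0]
force: [1.1, 0.7, 1.6]
opening: -0.2
grasp_force: 0.8
```

Emit:
move_arm:
  delta_pos:
    - [0,0,0.05]
    - [0,0,0.1]
    - [0,0,0.1]
  turn: [0,0,0]

```text
time_s: 22.57
ee_pos: [504.7, 140.7, 55.2]
tcp_rot: [-0.0, 0.787, 0.617, 0.0]
force: [0.7, 0.1, 0.8]
opening: -0.2
grasp_force: 0.5
```

Emit:
move_arm:
  delta_pos:
    - [0,0,0.05]
    - [0,0,0.1]
    - [0,0,0.1]
  turn: [0,0,0]

```text
time_s: 22.82
ee_pos: [504.6, 140.8, 54.2]
tcp_rot: [-0.0, 0.787, 0.617, 0.0]
force: [1.2, -0.1, 1.1]
opening: -0.2
grasp_force: 0.5
```

Emit:
move_arm:
  delta_pos:
    - [0,0,0.03]
    - [0,0,0.05]
    - [0,0,0.05]
  turn: [0,0,0]

```text
time_s: 23.07
ee_pos: [504.6, 140.8, 54.1]
tcp_rot: [-0.0, 0.787, 0.617, 0.0]
force: [0.1, 1.0, 5.1]
opening: -0.1
grasp_force: 2.6
```

The force rises at z = 54.1, which is the home height of 54. I'll seat it a little more firmly, then retreat.

Emit:
move_arm:
  delta_pos:
    - [0,0,0.03]
    - [0,0,0.06]
    - [0,0,0.06]
  turn: [0,0,0]

```text
time_s: 23.32
ee_pos: [504.7, 140.8, 54.0]
tcp_rot: [-0.0, 0.787, 0.617, 0.0]
force: [-1.1, 0.3, 10.7]
opening: 0.2
grasp_force: 5.3
```

```bash
python3 r.py
```

```text
t23.32 p[504.7 140.8  54. ] yaw346.15 F[-1.1  0.3 10.7] T[-0.057  0.309  0.015] op0.2 g5 j7 -0.35
```

Emit:
move_arm:
  delta_pos:
    - [0,0,-0.3]
    - [0,0,-1.5]
    - [0,0,-3.5]
    - [0,0,-6]
    - [0,0,-8]
    - [0,0,-9]
    - [0,0,-9]
    - [0,0,-9]
    - [0,0,-9]
  turn: [0,0,0,0,0,0,0,0,0]

```text
time_s: 24.07
ee_pos: [503.7, 140.7, 142.1]
tcp_rot: [-0.0, 0.787, 0.617, -0.001]
force: [-0.6, 0.5, -0.2]
opening: -0.1
grasp_force: 0.0
```

```bash
python3 r.py; python3 - <<'E'
from h import *
o=None
for n in("side","wrist"):
    m=imaging.camera_model(n);im=imaging.read_camera(n)[:,:,::-1]
    u,v=proj(m,[504.7,141,54]).astype(int)
    c=cv2.resize(im[max(v-40,0):v+35,u-50:u+50],(400,300),interpolation=cv2.INTER_CUBIC)
    o=c if o is None else np.hstack([o,c])
cv2.imwrite("pics/p2.png",o)
E
```

```text
t24.07 p[503.7 140.7 142.1] yaw346.17 F[-0.6  0.5 -0.2] T[-0.017 -0.004 -0.033] op-0.1 g0 j7 -0.38
```

View pics/p2.png

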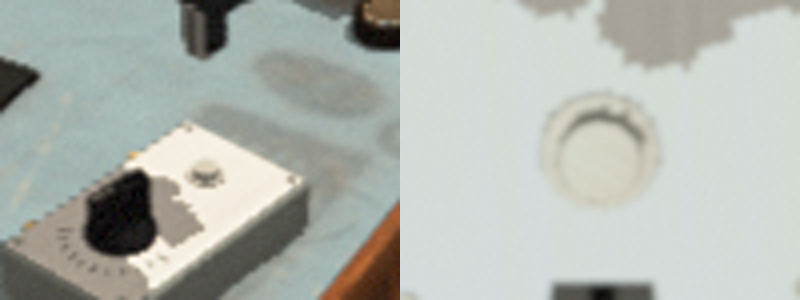

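The pin head, at about (205,170) in the left panel, now sits low near its collar. The arm is clear and touching nothing.

```bash
python3 -c "
from cell import job
print(job.hand_in())"
```

```text
the job is handed in; nothing more can be done
None
```

The attenuator is set to five and locked: I wound the knob back to the zero stop (0.47 N m at most, limit about 0.75), turned it clockwise five clicks, pushed the lock pin home at z = 54 mm, and handed the job in at about 24 s.

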